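Free the empty reel on the tape feeder

TASK

The reel on the tape feeder has run empty: first turn the metre counter's hand back to its zero stop by the knob on the dial. Then draw the drop pin straight up through its bush, without forcing or skewing it there, until its foot is well clear above the reel but a good part of it is still in the bush, and finish there, still holding the pin up steadily so that I can slide the reel out. Leave the reel sitting where it is and do not disturb the other things on the bench.

Things in the scene. Friction and masses are not known exactly. Their poses are not given: they have to be found in the camera images.
- feeder: tape feeder, a blue-green cast machine bolted to the bench: base 150 x 400 x 12 mm, post in its middle (112 mm high). Origin: centre of the base's underside; x points to the back, y left, z up. At (0, +100 mm) a vertical drop pin holds the reel; at (0, -100 mm) is the counter, a 104 mm square gearbox with a white dial on top (face 104 mm up). The rest is at most 116 mm high.
- counter (a joint): angle (rad) of the counter's hand, fixed to its knob: 0 at the firm zero stop, growing clockwise seen from above; it is turned back counterclockwise. Stiff (about 0.04 N m), stays where left; starts 1.2 to 2.8 rad off zero. At zero the hand points along the feeder's +x, at the long mark beside a small steel stop post.
- counter_knob (a point): middle of the counter knob's grip: a black upright bar 40 mm long, 12 mm thick, 26 mm high, on the dial's vertical axis, to be pinched across its thickness. z up; x along the bar, in the hand's direction, turning with it. The point is 135.5 mm above the bench, 31 mm above the dial; under the bar are only a 16 mm stem and the thin hand close to the face.
- pin_grip (a point): centre of the drop pin's knurled steel head, 28 mm across, 30 mm high, at rest 141 mm above the bench. Below it a collar (20 mm across, 10 mm high) rests on the bush; then the 14 mm round shank, 103 mm long. The pin is loose, about 0.2 kg, comes out upwards and drops back if let go. z is its axis, up.
- pin_foot (a point): the lower end of the drop pin (128 mm below the centre of the head); at rest 13 mm above the bench, in a socket under the reel
- bush_top (a point): centre of the bush's upper mouth, fixed on the feeder, 116 mm above the bench. The bush is a vertical bore 15 mm wide (1 mm over the pin), 40 mm long, in a boss 39 mm across; its lower end is 10 mm above the reel. The pin's foot is level with the reel's top when the pin has risen 53 mm; at 103 mm it would leave the bush.
- reel_mid (a point): centre (half-way up) of the empty grey plastic reel in the feeder: 120 mm across, 46 mm high, lying flat, its top 66 mm above the bench; the pin passes loosely through its 20 mm bore
- spare_reel: bystander: another empty reel, 120 mm across, 46 mm high, lying flat on the bench to the left of the feeder; origin at the centre of its underside
- hammer: bystander: shoemaker's hammer 260 mm long, lying to the right of the feeder; origin in its middle, on the bench
- awl: bystander: awl with a wooden handle, 150 mm long, lying in front of the feeder; origin in its middle, on the bench
- scissors: bystander: small scissors, about 120 mm long, lying in front of the feeder; origin near their pivot, on the bench
- adhesive: bystander: closed tin 72 mm across, 100 mm high, standing behind the feeder; origin under its centre
- eyelet_tub: bystander: clear open tub 100 x 140 x 60 mm with eyelets, behind the feeder; origin under its centre

How it is judged:
On the way, in this order (a step that is already met when the one before it is completed fails the run):
1. the counter's hand is back at its zero stop while the pin is still down (value of joint counter below 0.08 rad and z of pin_foot in the frame of feeder below 0.02 m), for 0.3 s.
2. the pin is held partway out, its foot clear of the reel and its shank still in the bush (z of pin_foot in the frame of feeder between 0.069 and 0.101 m and contact force between the fingers and pin above 3 N), for 0.5 s.
At the end, for the whole second after the job is handed in: Hand within 0.08 rad of its zero stop; the fingers hold the pin (over 3 N) still and upright in its bush, risen 56 to 88 mm (foot 3 mm or more above the reel, 15 mm or more left in the bush), not touching the reel; the robot touches nothing else of the feeder; reel within 10 mm of its place (all of step 2 and value of joint counter below 0.08 rad and linear speed of pin below 0.01 m/s and angle between pin_grip's own z axis and vertical below 0.07 rad and horizontal distance between pin_foot and bush_top below 0.005 m and contact force between pin and reel below 0.5 N and contact force between each of the arm, the fingers and feeder below 0.5 N and horizontal distance between reel_mid and bush_top below 0.01 m and height (world z) of reel_mid below 0.048 m); the arm keeps its last pose, push and grip.
It fails at once if the pin is pulled right out of its bush (z of pin_foot in the frame of feeder above 0.114 m).
It fails at once if the pin is forced against its bush with more than 30 N (contact force between pin and feeder above 30 N).
It fails at once if a bystander is pushed more than 25 mm (distance of any of spare_reel, hammer, awl, scissors, adhesive, eyelet_tub from where it was at the start of the episode above 0.025 m).
It also fails if it takes over 58 s, if anything falls off the work surface, if the arm or the gripper's body presses on something with over 40 N, if the wrist force passes 120 N, or if a joint passes its speed limit or range.

ROBOT

A 6-joint arm with a two-finger parallel gripper is mounted at the origin on the work surface. World frame = base frame: x ahead of the robot, y to its left, z up, the work surface at z = 0. Lengths are in m, angles in rad, forces in N, time in s.
With the tool pointing down it reaches from about 0.4 to 0.825 m from the base axis. Payload 7 kg.
Tool frame: the origin (TCP) lies between the finger pads; the fingertips stand 14 mm ahead of it and the grasp point (between the pads) lies 5 mm behind it; z points along the fingers, y is the direction in which the jaws open and shut (so a half turn about z gives the same grasp; the last joint's range is limited). The gripper opens to 85 mm and grips with 20 to 120 N. Pads are 22 mm wide; open, the fingers measure 114 mm over their backs; the gripper's body (76 mm by 85 mm) begins 54 mm behind the grasp point. The pads swing forward as they close: fully open they stand 13 mm farther back than shut.
Start: joints at [-0.954, 0.359, 0.012, 0, -1.224, -0.288], TCP at [0.218, -0.639, 0.245] pointing down, gripper open.
Joint ranges: [-3.07, 3.07], [-1.43, 2.12], [-1.02, 1.25], [-3.03, 1.67], [-3.05, -0], [-3.03, 3.03]. Speed limits (rad/s): [2.39, 2.39, 3.01, 3.14, 3.14, 3.14].

INTERFACE

Orientations are given as a 3x3 rotation matrix whose columns are the frame's x, y, z axes.
In Python, from workcell import robot gives the robot as it stands.
- The arm moves only by the shell command python3 -m jog 'ROWS' [OPENING] [FORCE]. ROWS is JSON, a list of rows, each a list of 6 numbers: the shift along the tool's x, y, z in m, then the turn, a rotation vector about the tool's x, y, z in degrees. In form: [[dx, dy, dz, ax, ay, az], ...]. A call has exactly 5 rows; each row shifts and turns the commanded pose from where the row before left it, along the tool's axes as they then stand; what a row does not reach is not made up. A row lasts 1/12 s, in which the tool goes at most 41.7 mm and 7.16 degrees, less where a joint would pass 70% of its speed; a pose out of reach is approached as far as the arm can. A call with a gripper value outside its range is refused whole. OPENING is the gripper's target within -1 to 1 (shut at 1, half-way at 0, fully open at -1), set as the call begins (- or left out, the last holds). The fingers move at their own pace and stop on an object; FORCE is the grip in N (left out, the last holds). Time passes only in rows, so rows that do not move let the fingers close, or fill a call up. It gives the time, the measured TCP pose, the force and the opening at its end, in the units of the state.
- robot.get_obs(): the state, without advancing time (a new reading comes with each control period).
- robot.read_camera(name): name is "scene" or "top" or "wrist"; returns the picture (400x640x3 uint8, red, green, blue); there is no depth.
- robot.calibration(name): a dict with "mtx" (3x3 intrinsics, pixels), "k1" (the pictures are not rectified: a ray, as slopes to the right and down, at radius r is drawn at 1 + k1 r^2 times it, then the intrinsics apply), "pose" (4x4, takes a point from camera to world coordinates). Camera axes: x right, y up, looking along -z (the intrinsics and any distortion apply to the point x, -y, -z); pixel columns grow to the right and rows downward; lengths in m; the calibration is good to about 2 mm. A picture is of the moment at which its call begins: read the wrist's pose just before it. calibration takes no time and is no camera call; for the wrist camera it gives the pose at the moment of the call.
- robot.close_job(): hands the job in, once; it reports no verdict.
The state is a dict: "time": time; "joints": joint angles; "qd": joint speeds; "joint_efforts": joint torques, N m; "tool_pos": TCP position; "tool_rot": TCP orientation; "force": force on the tool from outside, world axes, zero at the start; "torque": the same for the moment, N m; "opening": finger opening in m.
Only numpy, scipy, OpenCV 4.12 (cv2) and the standard library are available. Lean on these libraries where they do the work, as an engineer would, in place of code of your own. Each camera call takes 0.05 s, during which the arm holds its last target. There are 200 camera calls.

## Working session

There is one attempt and no reset: what is moved stays moved. The work goes in short steps, Python scripts to look and compute and a shell command to move; the robot and the scene stay as the last step left them, time stands still between calls to the robot, and variables do not carry over. Pictures are saved under pics/ and viewed, about 8 in all and at most 12, crops included, and the job is handed in when it is done.

```bash
mkdir -p pics; cat > h.py <<'E'
import numpy as np, cv2
from workcell import robot
def snap(n,f,crop=None,s=1):
    c=robot.calibration(n); im=robot.read_camera(n)[:,:,::-1].copy()
    np.savez('pics/'+f+'.npz',mtx=c['mtx'],k1=c['k1'],pose=c['pose']); cv2.imwrite('pics/'+f+'_raw.png',im)
    if crop: im=im[crop[1]:crop[3],crop[0]:crop[2]]
    cv2.imwrite('pics/'+f+'.png',cv2.resize(im,None,fx=s,fy=s,interpolation=cv2.INTER_CUBIC))
def pt(f,u,v,z):
    c=np.load('pics/'+f+'.npz'); k=float(c['k1']); P=c['pose']
    x=cv2.undistortPoints(np.array([[[u,v]]],float),c['mtx'],np.array([k,0,0,0.]))[0,0]
    d=P[:3,:3]@np.array([x[0],-x[1],-1]); o=P[:3,3]
    return o+d*(z-o[2])/d[2]
def px(f,p):
    c=np.load('pics/'+f+'.npz'); P=c['pose']; q=P[:3,:3].T@(np.array(p)-P[:3,3]); q=q*[1,-1,-1]
    return cv2.projectPoints(q.reshape(1,1,3),np.zeros(3),np.zeros(3),c['mtx'],np.array([float(c['k1']),0,0,0.]))[0].ravel()
def st():
    o=robot.get_obs(); print('t',round(o['time'],2),'p',np.round(o['tool_pos'],4),'F',np.round(o['force'],1),'op',np.round(o['opening'],4)); print(np.round(o['tool_rot'],3)); print('q',np.round(o['joints'],3)); return o
E
python3 - <<'E'
from h import *
snap('top','top0'); snap('scene','sc0'); st()
E
```

```text
t 0.1 p [ 0.2178 -0.6385  0.2445] F [-0.1  0.4  0.1] op 0.0853
[[-0.946 -0.323 -0.001]
 [-0.323  0.946  0.001]
 [ 0.     0.001 -1.   ]]
q [-0.954  0.359  0.011 -0.    -1.224 -0.288]
```

View pics/top0.png

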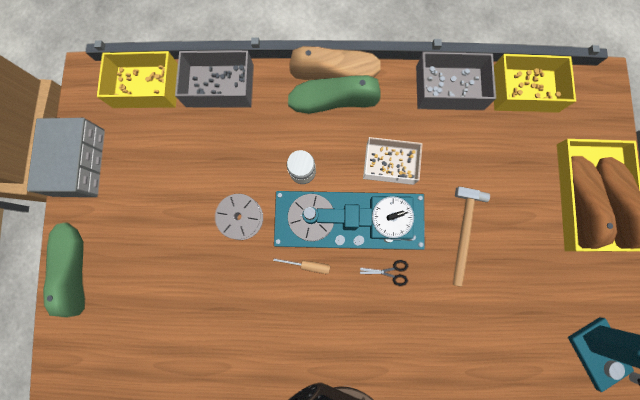

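View pics/sc0.png

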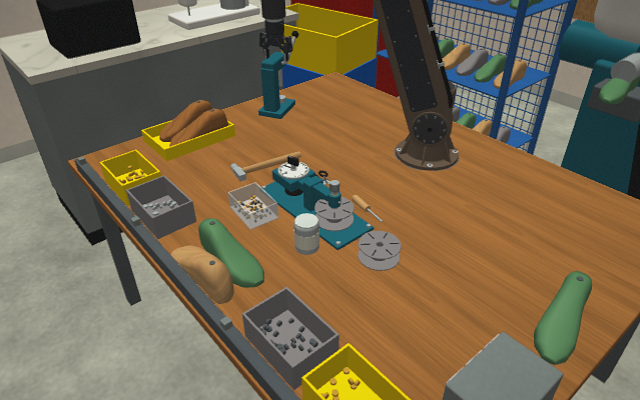

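Top view: feeder base spans about (274-425, 190-249), pin head is near (310,213), and the dial is near (393,216). I'll enlarge it.

```bash
python3 - <<'E'
from h import *
im=cv2.imread('pics/top0_raw.png')[180:260,265:435]
cv2.imwrite('pics/topc.png',cv2.resize(im,None,fx=4.6,fy=4.6,interpolation=cv2.INTER_CUBIC))
for n,u,v,z in [('dial',393,216,.104),('pin',310,213,.156),('c1',274,248,.012),('c2',425,249,.012),('c3',277,191,.012),('c4',424,192,.012)]: print(n,pt('top0',u,v,z).round(4))
E
```

```text
dial [ 0.548  -0.1143  0.104 ]
pin [0.5465 0.0844 0.156 ]
c1 [0.4683 0.1847 0.012 ]
c2 [ 0.4717 -0.2143  0.012 ]
c3 [0.6215 0.1816 0.012 ]
c4 [ 0.6242 -0.2147  0.012 ]
```

View pics/topc.png

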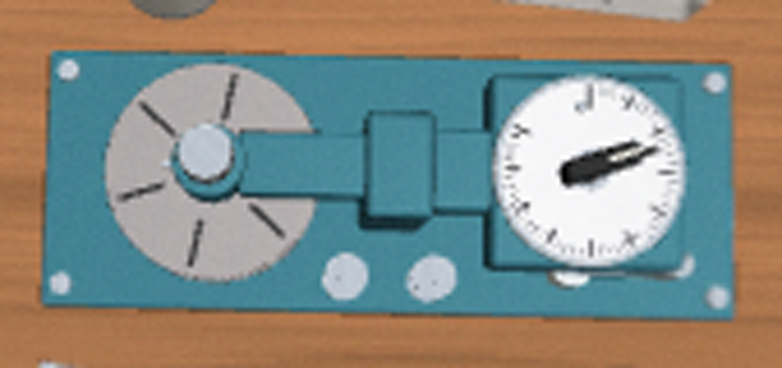

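```bash
python3 -m jog '[[0,0,-0.02,0,0,0],[0,0,-0.03,0,0,0],[-0.012,0.010,-0.01,0,0,0],[-0.023,0.019,0,0,0,0],[-0.023,0.019,0,0,0,0]]' -1 30
python3 -m jog '[[-0.025,0.02,0,0,0,0],[-0.025,0.02,0,0,0,0],[-0.025,0.02,0,0,0,0],[-0.025,0.02,0,0,0,0],[-0.025,0.02,0,0,0,0]]'
python3 -m jog '[[-0.025,0.02,0,0,0,0],[-0.025,0.02,0,0,0,0],[-0.025,0.02,0,0,0,0],[-0.025,0.02,0,0,0,0],[-0.025,0.02,0,0,0,0]]'
python3 -m jog '[[-0.025,0.02,0,0,0,0],[-0.025,0.02,0,0,0,0],[-0.025,0.02,0,0,0,0],[-0.025,0.02,0,0,0,0],[-0.025,0.02,0,0,0,0]]'
python3 - <<'E'
from h import *
st()
E
```

```text
time: 0.52
tool_pos: [0.2574, -0.5744, 0.3056]
tool_rot: [[-0.947, -0.321, 0.001], [-0.321, 0.947, -0.001], [-0.0, -0.001, -1.0]]
force: [0.3, 0.6, -0.6]
opening: 0.0853
time: 0.93
tool_pos: [0.3438, -0.4381, 0.3052]
tool_rot: [[-0.946, -0.323, 0.0], [-0.323, 0.946, 0.0], [-0.0, 0.0, -1.0]]
force: [1.0, 0.2, 0.3]
opening: 0.0853
time: 1.35
tool_pos: [0.4298, -0.303, 0.3053]
tool_rot: [[-0.946, -0.323, 0.0], [-0.323, 0.946, 0.0], [-0.0, -0.0, -1.0]]
force: [0.3, -0.0, -0.2]
opening: 0.0851
time: 1.77
tool_pos: [0.5158, -0.168, 0.3053]
tool_rot: [[-0.946, -0.323, 0.0], [-0.323, 0.946, 0.0], [-0.0, 0.0, -1.0]]
force: [1.1, 0.2, -0.0]
opening: 0.0854
t 1.77 p [ 0.5158 -0.168   0.3053] F [ 1.1  0.2 -0. ] op 0.0854
[[-0.946 -0.323  0.   ]
 [-0.323  0.946  0.   ]
 [-0.     0.    -1.   ]]
q [ 0.046  0.105 -0.185 -0.    -1.281 -1.288]
```

```bash
python3 -m jog '[[-0.0155,0.0133,0,0,0,-6],[-0.0155,0.0133,0,0,0,-6],[-0.0155,0.0133,0,0,0,-6],[0,0,0,0,0,-7],[0,0,0,0,0,-7]]'
python3 -m jog '[[0,0,0,0,0,-7],[0,0,0,0,0,-7],[0,0,0,0,0,-7],[0,0,0,0,0,-7],[0,0,0,0,0,-7]]'
python3 -m jog '[[0,0,0,0,0,-7],[0,0,0,0,0,-7],[0,0,0,0,0,-7],[0,0,0,0,0,0],[0,0,0,0,0,0]]'
python3 - <<'E'
from h import *
st(); snap('wrist','w1')
for p in [(.546,-.1157,.104),(.546,-.1157,.1485),(.5455,.0843,.156)]: print(px('w1',p))
E
```

```text
time: 2.18
tool_pos: [0.5409, -0.1128, 0.3049]
tool_rot: [[-0.625, -0.78, -0.001], [-0.78, 0.625, 0.0], [0.0, 0.001, -1.0]]
force: [-0.9, -1.3, -0.1]
opening: 0.0852
time: 2.6
tool_pos: [0.5405, -0.1139, 0.3051]
tool_rot: [[-0.066, -0.998, -0.0], [-0.998, 0.066, 0.0], [-0.0, 0.0, -1.0]]
force: [-0.0, 0.7, -0.2]
opening: 0.0854
time: 3.02
tool_pos: [0.5406, -0.114, 0.3052]
tool_rot: [[0.286, -0.958, -0.0], [-0.958, -0.286, 0.0], [-0.0, 0.0, -1.0]]
force: [0.2, 0.6, -0.4]
opening: 0.0855
t 3.02 p [ 0.5406 -0.114   0.3052] F [ 0.2  0.6 -0.4] op 0.0855
[[ 0.286 -0.958 -0.   ]
 [-0.958 -0.286  0.   ]
 [-0.     0.    -1.   ]]
q [ 0.147  0.123 -0.165 -0.    -1.284  0.143]
[313.99767658 179.39304905]
[313.27153115 188.54649982]
[260.96907844 365.55224738]
```

View pics/w1.png

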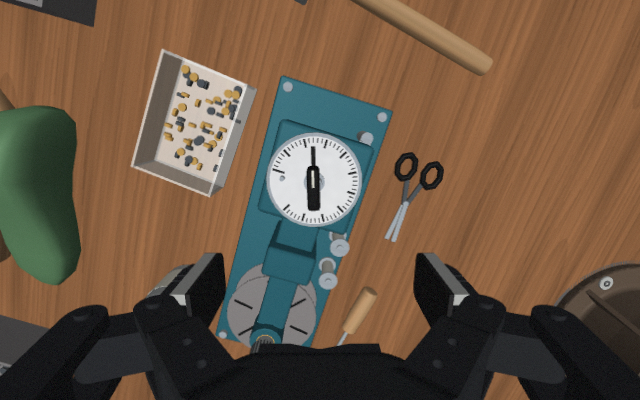

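Bar runs (313,167)-(313,210), one pixel from the prediction and aligned with tool x. Descending to grip it.

```bash
python3 -m jog '[[0.0016,-0.0024,0.03,0,0,0],[0.0016,-0.0023,0.035,0,0,0],[0,0,0.035,0,0,0],[0,0,0.035,0,0,0],[0,0,0.025,0,0,0]]'
python3 -m jog '[[0,0,0.0127,0,0,0],[0,0,0,0,0,0],[0,0,0,0,0,0],[0,0,0,0,0,0],[0,0,0,0,0,0]]' 1 40
python3 -m jog '[[0,0,0,0,0,0],[0,0,0,0,0,0],[0,0,0,0,0,0],[0,0,0,0,0,0],[0,0,0,0,0,0]]'
python3 -m jog '[[0,0,0,0,0,0],[0,0,0,0,0,0],[0,0,0,0,0,0],[0,0,0,0,0,0],[0,0,0,0,0,0]]'
```

```text
time: 3.48
tool_pos: [0.5448, -0.1158, 0.1424]
tool_rot: [[0.285, -0.958, -0.002], [-0.958, -0.285, 0.0], [-0.001, 0.002, -1.0]]
force: [0.0, 0.4, -0.5]
opening: 0.0858
time: 3.9
tool_pos: [0.5472, -0.1158, 0.1342]
tool_rot: [[0.289, -0.957, 0.003], [-0.957, -0.289, 0.0], [0.001, -0.003, -1.0]]
force: [-0.0, 0.4, 0.1]
opening: 0.0256
time: 4.32
tool_pos: [0.5471, -0.1157, 0.1341]
tool_rot: [[0.29, -0.957, 0.003], [-0.957, -0.29, 0.0], [0.001, -0.003, -1.0]]
force: [-0.8, 2.0, 6.3]
opening: 0.012
time: 4.73
tool_pos: [0.5471, -0.1158, 0.1342]
tool_rot: [[0.29, -0.957, 0.003], [-0.957, -0.29, -0.0], [0.001, -0.003, -1.0]]
force: [-1.4, 1.8, 5.6]
opening: 0.012
```

```bash
python3 -m jog '[[0,0,0,0,0,-4],[0,0,0,0,0,-5],[0,0,0,0,0,-5],[0,0,0,0,0,-5],[0,0,0,0,0,-5]]'
python3 -m jog '[[0,0,0,0,0,-5],[0,0,0,0,0,-5],[0,0,0,0,0,-5],[0,0,0,0,0,-5],[0,0,0,0,0,-5]]'
python3 -m jog '[[0,0,0,0,0,-5],[0,0,0,0,0,-5],[0,0,0,0,0,-5],[0,0,0,0,0,-2],[0,0,0,0,0,0]]'
python3 - <<'E'
from h import *
o=st(); print(o['torque'],np.degrees(np.arctan2(o['tool_rot'][1][0],o['tool_rot'][0][0])))
E
```

```text
time: 5.15
tool_pos: [0.5477, -0.1155, 0.1342]
tool_rot: [[0.657, -0.754, 0.004], [-0.754, -0.657, 0.0], [0.002, -0.003, -1.0]]
force: [0.7, 2.8, 4.7]
opening: 0.0125
time: 5.57
tool_pos: [0.548, -0.115, 0.1342]
tool_rot: [[0.914, -0.405, 0.005], [-0.405, -0.914, 0.001], [0.004, -0.003, -1.0]]
force: [1.5, 5.4, 4.8]
opening: 0.0122
time: 5.98
tool_pos: [0.5482, -0.1146, 0.1342]
tool_rot: [[0.993, -0.122, 0.005], [-0.122, -0.993, 0.002], [0.005, -0.002, -1.0]]
force: [1.3, 6.1, 5.8]
opening: 0.0122
t 5.98 p [ 0.5482 -0.1146  0.1342] F [1.3 6.1 5.8] op 0.0122
[[ 0.993 -0.122  0.005]
 [-0.122 -0.993  0.002]
 [ 0.005 -0.002 -1.   ]]
q [ 1.430e-01  2.680e-01 -3.950e-01 -1.000e-03 -9.030e-01  1.306e+00]
[ 2.56873335 -0.57506254  0.00928344] -6.998233409482137
```

```bash
cat > t.py <<'E'
from h import *
o=robot.get_obs(); print(np.round(o['torque'],3),np.round(o['joint_efforts'][5],3),np.degrees(np.arctan2(o['tool_rot'][1][0],o['tool_rot'][0][0])))
E
python3 -m jog '[[0,0,0,0,0,-2],[0,0,0,0,0,-2],[0,0,0,0,0,-1],[0,0,0,0,0,0],[0,0,0,0,0,0]]' |tail -2; python3 t.py
python3 -m jog '[[0,0,0,0,0,-1],[0,0,0,0,0,-1],[0,0,0,0,0,0],[0,0,0,0,0,0],[0,0,0,0,0,0]]'|tail -2; python3 t.py
python3 -m jog '[[0,0,0,0,0,-1],[0,0,0,0,0,-1],[0,0,0,0,0,0],[0,0,0,0,0,0],[0,0,0,0,0,0]]'|tail -2; python3 t.py
```

```text
force: [1.6, 7.6, 4.4]
opening: 0.0126
[ 2.821 -0.541 -0.013] 0.062 -2.1310526045973583
force: [0.8, 8.0, 4.8]
opening: 0.0121
[ 2.875 -0.628 -0.087] 0.067 -0.1414385600882266
force: [2.5, 8.4, 4.4]
opening: 0.0122
[ 3.002 -0.572 -0.175] 0.175 1.8424790459038114
```

```bash

python3 -m jog '[[0,0,0,0,0,-1],[0,0,0,0,0,-1],[0,0,0,0,0,0],[0,0,0,0,0,0],[0,0,0,0,0,0]]'|tail -2; python3 t.py
python3 -m jog '[[0,0,0,0,0,-1],[0,0,0,0,0,0],[0,0,0,0,0,0],[0,0,0,0,0,0],[0,0,0,0,0,0]]'|tail -2; python3 t.py
```

```text
force: [1.9, 8.3, 5.1]
opening: 0.0122
[ 3.143 -0.546 -0.493] 0.528 3.8027867746950887
force: [1.3, 8.5, 6.1]
opening: 0.0123
[ 3.173 -0.484 -0.87 ] 0.801 4.77200651391904
```

```bash

python3 -m jog '[[0,0,0,0,0,1.5],[0,0,0,0,0,1.2],[0,0,0,0,0,0],[0,0,0,0,0,0],[0,0,0,0,0,0]]'|tail -2; python3 t.py
python3 -m jog '[[0,0,0,0,0,0],[0,0,0,0,0,0],[0,0,0,0,0,0],[0,0,0,0,0,0],[0,0,0,0,0,0]]' -1|tail -2; python3 t.py
python3 -m jog '[[0,0,0,0,0,0],[0,0,-0.02,0,0,0],[0,0,-0.03,0,0,0],[0,0,-0.04,0,0,0],[0,0,-0.035,0,0,0]]'
python3 -m jog '[[-0.01,-0.03,0,0,0,0],[-0.01,-0.04,0,0,0,0],[-0.01,-0.04,0,0,0,0],[-0.01,-0.03,0,0,0,0],[0,0,0,0,0,0]]'
python3 - <<'E'
from h import *
st(); snap('wrist','w2')
for p in [(.546,-.1157,.1485),(.5455,.0843,.156),(.5455,.0843,.116)]: print(px('w2',p))
E
```

```text
force: [1.5, 7.8, 4.8]
opening: 0.012
[ 3.069 -0.536 -0.224] 0.244 2.1343995797484463
force: [0.7, -0.7, -0.3]
opening: 0.0716
[-0.013 -0.02  -0.033] -0.001 2.1235833083034947
time: 9.32
tool_pos: [0.5458, -0.1161, 0.2593]
tool_rot: [[0.999, 0.037, -0.001], [0.037, -0.999, -0.0], [-0.001, 0.0, -1.0]]
force: [2.3, 0.0, 0.3]
opening: 0.0855
time: 9.73
tool_pos: [0.4995, 0.0261, 0.258]
tool_rot: [[0.999, 0.04, 0.001], [0.04, -0.999, 0.001], [0.001, -0.001, -1.0]]
force: [0.8, -0.9, 0.4]
opening: 0.0855
t 9.73 p [0.4995 0.0261 0.258 ] F [ 0.8 -0.9  0.4] op 0.0855
[[ 0.999  0.04   0.001]
 [ 0.04  -0.999  0.001]
 [ 0.001 -0.001 -1.   ]]
q [ 4.450e-01  5.900e-02 -3.450e-01 -1.000e-03 -1.166e+00  1.166e+00]
[509.29498719 153.50503023]
[241.2599555  143.27870331]
[252.60474592 139.54573168]
```

View pics/w2.png

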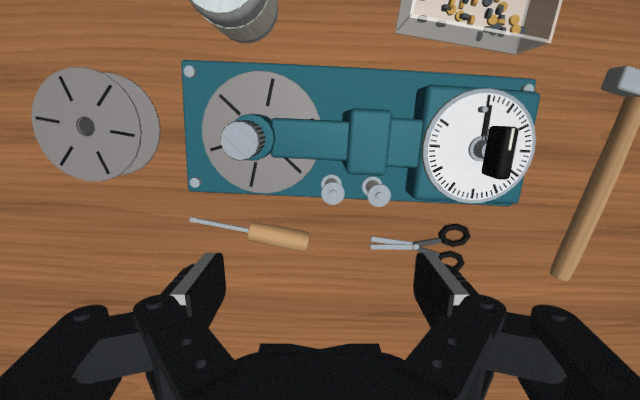

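The hand now points up beside the stop post (484,108). The pin head is near (240,141). I'll crop both for precision.

```bash
python3 - <<'E'
from h import *
im=cv2.imread('pics/w2_raw.png'); 
a=cv2.resize(im[85:205,420:540],None,fx=4,fy=4,interpolation=cv2.INTER_CUBIC)
b=cv2.resize(im[110:170,210:285],None,fx=4,fy=4,interpolation=cv2.INTER_CUBIC)
c=np.zeros((480,780,3),np.uint8); c[:,:480]=a; c[:240,480:]=b
cv2.imwrite('pics/w2c.png',c)
E
```

```text
(no output)
```

View pics/w2c.png

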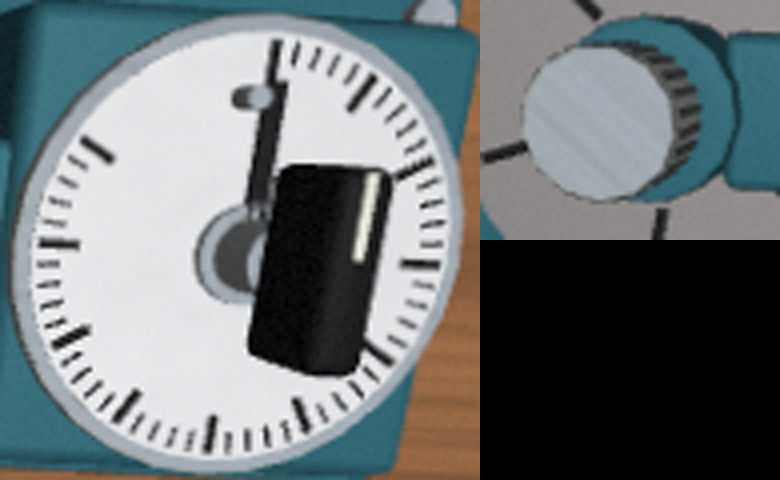

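```bash
python3 - <<'E'
from h import *
print(pt('w2',239.5,140.3,.156))
E
```

```text
[0.54756964 0.08552674 0.156     ]
```

```bash

python3 -m jog '[[0.015,-0.018,0,0,0,0],[0.02,-0.022,0,0,0,0],[0.0149,-0.0181,0,0,0,0],[0,0,0,0,0,0],[0,0,0,0,0,0]]'
python3 -m jog '[[0,0,0.02,0,0,0],[0,0,0.03,0,0,0],[0,0,0.03,0,0,0],[0,0,0.02,0,0,0],[0,0,0,0,0,0]]'
python3 - <<'E'
from h import *
st(); snap('wrist','w3')
E
```

```text
time: 10.2
tool_pos: [0.5492, 0.0825, 0.2568]
tool_rot: [[0.999, 0.037, -0.001], [0.037, -0.999, -0.001], [-0.001, 0.001, -1.0]]
force: [0.3, 0.1, 0.1]
opening: 0.0854
time: 10.62
tool_pos: [0.5457, 0.0803, 0.1534]
tool_rot: [[0.999, 0.035, -0.007], [0.035, -0.999, -0.003], [-0.007, 0.002, -1.0]]
force: [-1.4, 0.2, -0.3]
opening: 0.0852
t 10.62 p [0.5457 0.0803 0.1534] F [-1.4  0.2 -0.3] op 0.0852
[[ 0.999  0.035 -0.007]
 [ 0.035 -0.999 -0.003]
 [-0.007  0.002 -1.   ]]
q [ 5.000e-01  2.410e-01 -3.810e-01 -1.000e-03 -9.560e-01  1.106e+00]
```

View pics/w3.png

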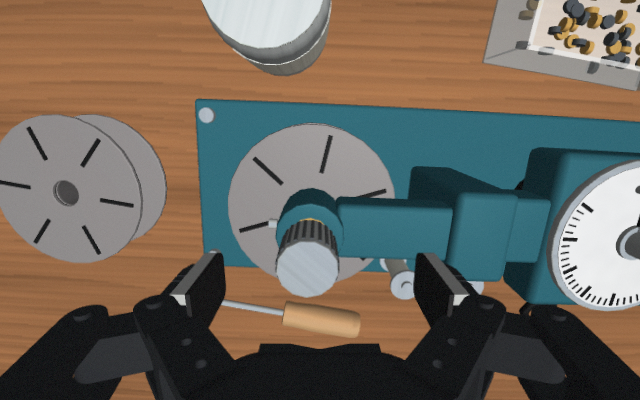

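```bash
python3 - <<'E'
from h import *
st();print(pt('w3',307,267,.156))
E
python3 -m jog '[[0,-0.003,0,0,0,0],[0.0005,-0.003,0,0,0,0],[0,0,0,0,0,0],[0,0,0,0,0,0],[0,0,0,0,0,0]]'
```

```text
t 10.67 p [0.5472 0.0808 0.156 ] F [ 0.   0.3 -0.4] op 0.0856
[[ 0.999  0.036 -0.004]
 [ 0.036 -0.999 -0.002]
 [-0.004  0.002 -1.   ]]
q [ 0.501  0.239 -0.378 -0.    -0.959  1.106]
[0.54849458 0.08566778 0.156     ]
time: 11.08
tool_pos: [0.5493, 0.0888, 0.1585]
tool_rot: [[0.999, 0.038, 0.001], [0.038, -0.999, 0.001], [0.001, -0.001, -1.0]]
force: [0.1, -0.1, 0.4]
opening: 0.0858
```

```bash

python3 -m jog '[[-0.001,0.0027,0.008,0,0,0],[0,0,0.0115,0,0,0],[0,0,0,0,0,0],[0,0,0,0,0,0],[0,0,0,0,0,0]]'
python3 -m jog '[[0,0,0,0,0,0],[0,0,0,0,0,0],[0,0,0,0,0,0],[0,0,0,0,0,0],[0,0,0,0,0,0]]'
```

```text
time: 11.5
tool_pos: [0.5482, 0.0857, 0.1383]
tool_rot: [[0.999, 0.037, 0.0], [0.037, -0.999, -0.0], [0.0, 0.0, -1.0]]
force: [0.5, 0.4, -0.3]
opening: 0.0853
time: 11.92
tool_pos: [0.5481, 0.0858, 0.1383]
tool_rot: [[0.999, 0.037, 0.0], [0.037, -0.999, 0.0], [0.0, -0.0, -1.0]]
force: [0.1, -0.1, -0.0]
opening: 0.0853
```

```bash

python3 -m jog '[[0,0,0,0,0,0],[0,0,0,0,0,0],[0,0,0,0,0,0],[0,0,0,0,0,0],[0,0,0,0,0,0]]' 1 20
python3 -m jog '[[0,0,0,0,0,0],[0,0,0,0,0,0],[0,0,0,0,0,0],[0,0,0,0,0,0],[0,0,0,0,0,0]]'
python3 -m jog '[[0,0,0,0,0,0],[0,0,0,0,0,0],[0,0,0,0,0,0],[0,0,0,0,0,0],[0,0,0,0,0,0]]';python3 t.py
```

```text
time: 12.33
tool_pos: [0.5481, 0.0858, 0.1381]
tool_rot: [[0.999, 0.037, 0.0], [0.037, -0.999, -0.0], [0.0, 0.0, -1.0]]
force: [-0.8, 1.7, 3.2]
opening: 0.0278
time: 12.75
tool_pos: [0.548, 0.0858, 0.1382]
tool_rot: [[0.999, 0.037, 0.0], [0.037, -0.999, 0.0], [0.0, -0.0, -1.0]]
force: [-0.7, -0.3, 2.1]
opening: 0.0275
time: 13.17
tool_pos: [0.5481, 0.0858, 0.1382]
tool_rot: [[0.999, 0.037, 0.0], [0.037, -0.999, 0.0], [0.0, -0.0, -1.0]]
force: [-1.1, 1.1, 1.9]
opening: 0.0274
[ 0.144  0.327 -0.023] 0.001 2.1386391071942867
```

```bash

python3 -m jog '[[0,0,-0.001,0,0,0],[0,0,-0.001,0,0,0],[0,0,-0.002,0,0,0],[0,0,-0.002,0,0,0],[0,0,0,0,0,0]]'; python3 t.py
python3 -m jog '[[0,0,-0.002,0,0,0],[0,0,-0.002,0,0,0],[0,0,-0.002,0,0,0],[0,0,-0.002,0,0,0],[0,0,0,0,0,0]]'; python3 t.py
```

```text
time: 13.58
tool_pos: [0.5482, 0.0858, 0.1445]
tool_rot: [[0.999, 0.037, 0.0], [0.037, -0.999, 0.0], [0.0, -0.0, -1.0]]
force: [0.7, 1.1, -2.1]
opening: 0.0273
[ 0.009 -0.039 -0.028] -0.0 2.1387197722694857
time: 14.0
tool_pos: [0.5483, 0.0859, 0.1527]
tool_rot: [[0.999, 0.037, 0.001], [0.037, -0.999, 0.0], [0.001, -0.0, -1.0]]
force: [0.3, -0.1, -2.2]
opening: 0.0271
[-0.023 -0.038  0.022] -0.0 2.1422581033403407
```

```bash

python3 -m jog '[[0,0,-0.003,0,0,0],[0,0,-0.003,0,0,0],[0,0,-0.003,0,0,0],[0,0,-0.003,0,0,0],[0,0,-0.003,0,0,0]]'
python3 -m jog '[[0,0,-0.003,0,0,0],[0,0,-0.003,0,0,0],[0,0,-0.003,0,0,0],[0,0,-0.003,0,0,0],[0,0,-0.003,0,0,0]]'
python3 -m jog '[[0,0,-0.003,0,0,0],[0,0,-0.003,0,0,0],[0,0,-0.003,0,0,0],[0,0,-0.003,0,0,0],[0,0,-0.003,0,0,0]]'; python3 t.py
python3 -m jog '[[0,0,-0.003,0,0,0],[0,0,-0.003,0,0,0],[0,0,-0.003,0,0,0],[0,0,-0.002,0,0,0],[0,0,0,0,0,0]]' - 30; python3 t.py
python3 -m jog '[[0,0,0,0,0,0],[0,0,0,0,0,0],[0,0,0,0,0,0],[0,0,0,0,0,0],[0,0,0,0,0,0]]'
python3 - <<'E'
from h import *
st(); snap('wrist','w4'); snap('scene','s4',(220,130,420,270),4)
E
```

```text
time: 14.42
tool_pos: [0.548, 0.0858, 0.1675]
tool_rot: [[0.999, 0.037, 0.0], [0.037, -0.999, 0.0], [0.0, -0.0, -1.0]]
force: [0.0, -0.1, -2.4]
opening: 0.0277
time: 14.83
tool_pos: [0.548, 0.0858, 0.1824]
tool_rot: [[0.999, 0.037, 0.0], [0.037, -0.999, 0.0], [0.0, -0.0, -1.0]]
force: [-0.1, -0.8, -1.8]
opening: 0.0274
time: 15.25
tool_pos: [0.548, 0.0858, 0.1974]
tool_rot: [[0.999, 0.037, 0.0], [0.037, -0.999, 0.0], [0.0, -0.0, -1.0]]
force: [0.5, -0.0, -2.6]
opening: 0.0274
[ 0.03   0.024 -0.004] 0.0 2.136865857717356
time: 15.67
tool_pos: [0.5483, 0.0859, 0.2087]
tool_rot: [[0.999, 0.037, 0.001], [0.037, -0.999, 0.0], [0.001, -0.0, -1.0]]
force: [0.3, -0.2, -2.0]
opening: 0.0271
[-0.044 -0.023  0.014] -0.0 2.1407910914255495
time: 16.08
tool_pos: [0.5479, 0.0858, 0.2079]
tool_rot: [[0.999, 0.037, -0.0], [0.037, -0.999, -0.0], [-0.0, 0.0, -1.0]]
force: [0.2, 0.3, -2.4]
opening: 0.027
t 16.08 p [0.5479 0.0858 0.2079] F [ 0.2  0.3 -2.4] op 0.027
[[ 0.999  0.037 -0.   ]
 [ 0.037 -0.999 -0.   ]
 [-0.     0.    -1.   ]]
q [ 0.508  0.19  -0.31  -0.    -1.071  1.1  ]
```

View pics/s4.png

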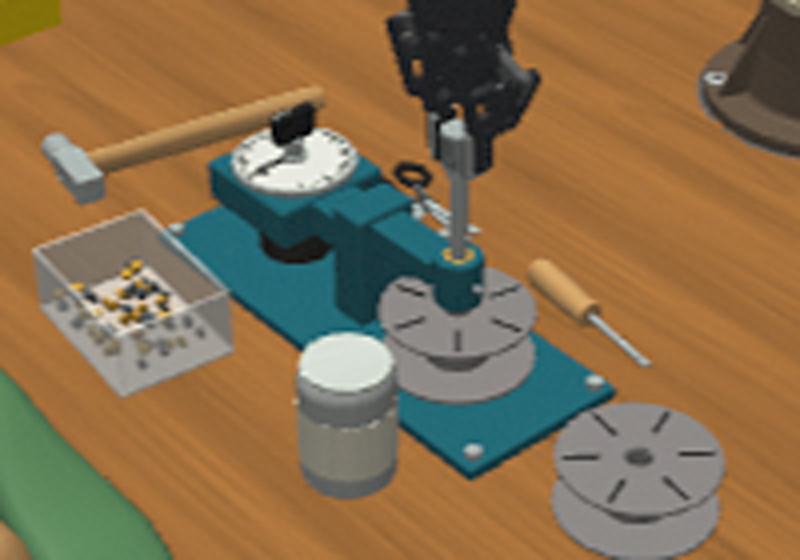

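View pics/w4.png

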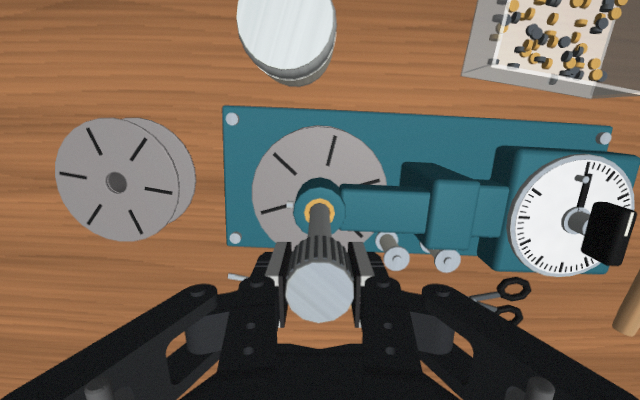

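Pin hangs upright between the pads, shank in the bush at (320,212); the hand is at the post (586,178) and the reel is in place. I'll check the rise in the scene picture (head top centre at about crop (453,127)), then hand in if it agrees.

```bash
python3 - <<'E'
from h import *
for z in (.216,.226,.236): print(z,(px('s4',(.548,.0858,z))-[220,130])*4)
st()
E
```

```text
0.216 [458.79669395 136.13046611]
0.226 [458.96882967 124.15561919]
0.236 [459.14242412 112.08078263]
t 16.18 p [0.548  0.0858 0.208 ] F [ 0.3 -0.3 -2.7] op 0.0271
[[ 0.999  0.037 -0.   ]
 [ 0.037 -0.999 -0.   ]
 [-0.     0.    -1.   ]]
q [ 0.508  0.19  -0.31  -0.    -1.071  1.1  ]
```

Head top measures about z 0.224, a rise of about 68-70 mm, so it agrees. One more rest call, then hand in.

```bash
python3 -m jog '[[0,0,0,0,0,0],[0,0,0,0,0,0],[0,0,0,0,0,0],[0,0,0,0,0,0],[0,0,0,0,0,0]]'; python3 -c "
from workcell import robot
print(robot.close_job())"
```

```text
time: 16.6
tool_pos: [0.548, 0.0858, 0.2081]
tool_rot: [[0.999, 0.037, 0.0], [0.037, -0.999, 0.0], [0.0, -0.0, -1.0]]
force: [0.5, -0.2, -0.1]
opening: 0.0271
the job is handed in; nothing more can be done
None
```

I turned the counter back to its zero stop, then drew the drop pin up about 70 mm. The job is handed in with the gripper still holding the pin at a 30 N grip setting.

- **Counter:** I felt the firm stop as rising wrist torque. In the picture the hand lies against the stop post, about 0.02 rad from the zero mark.
- **Pin:** The tool rose 69.7 mm, and the scene camera puts the rise at roughly 68–70 mm. That leaves the foot about 15 mm above the reel and about 33 mm of shank in the bush. Side forces stayed around 1 N, the tool is vertical and the opening is steady at 27 mm.
- **Surroundings:** In the last pictures the reel sits in its place. None of the other things on the bench looks disturbed, though I didn't measure them.
- **One reading that disagreed:** The last vertical force before hand-in was -0.1 N, where earlier ones showed the pin's weight at about -2 to -2.7 N. The opening and tool position had not changed, so I take it as sensor noise, but I did not check it further.

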